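# Register a well plate on the scribed line

## Task

Put the lidded well plate in register on the aluminium board: first square it against the steel fence strip, slide it along the strip until its leading short edge meets the long scribed line (nothing stops it there, so stop by yourself), then press it firmly home against the strip, steadily for a second with about 8 N and never over 12 N, the edge still on the line, and let go. Where the strip is clamped is not known exactly, so feel for it; the plate is full, so only push it, flat on the board, and do not disturb the other things on the bench.

Things in the scene. Friction and masses are not known exactly. Their poses are not given: they have to be found in the camera images.
- board: Fixed flat aluminium board, 184 (x) x 290 (y) x 8 mm thick, yaw 1.37 to 1.77, so its x points left and its -y away from the robot. Origin at the centre of its underside, z up; bed surface 8 mm above it. The fence runs along y on its +x side. One long thin dark scribed line crosses the bed; the short ticks along its other long edge mean nothing here.
- plate: Loose lidded 96-well plate, 86 (x) x 128 (y) mm, 15 mm tall (solid sides 12 mm), too wide to grip. Origin: centre of underside, z up. Flat on the bed, +x long side facing the strip 6 to 52 mm off, yaw off by up to 0.12; its -y short edge leads, 30 to 75 mm short of the line. Weighs 0.1 to 0.23 kg and slides at under 3 N, so a push that rises to 5 N means that it bears on the strip.
- lead_corner (a point): Fixed point of the plate: bottom corner where the fence-side long edge meets the leading short edge (plate frame +43, -64, 0 mm).
- trail_corner (a point): Fixed point of the plate: bottom corner at the other end of the fence-side long edge (plate frame +43, +64, 0 mm).
- near_corner (a point): Fixed point of the plate: bottom corner at the leading short edge, on the side away from the fence (plate frame -43, -64, 0 mm).
- line (a point): Middle of the scribed line on the bed surface (board frame 0, -105, 8 mm). The line, 1.2 mm wide, runs along board x, up to the strip; nothing stands there to stop the plate. The plate starts on its +y side.
- fence: Fixed rail on the board, same origin and axes as the board. It carries a rigid steel face strip along y (280 mm long, 9 mm high above the bed), face parallel to y and looking to -x. The strip is clamped by screws with its face anywhere from x = 45 to 65 mm: its place is not reported and must be felt or seen.
- coverslips: Bystander: small white carton, 35 x 63 x 18 mm, well left of the board. Origin at the centre of its underside.
- oil_bottle: Bystander: brown dropper bottle, 30 mm across, 68 mm tall, standing well left of the board. Origin at the centre of its underside.
- pen: Bystander: white felt pen, 138 mm long, 12 mm thick, lying left of the board. Origin at the middle of its underside.
- objective_case: Bystander: cylindrical case with a black cap, 36 mm across, 59 mm tall, left of the board. Origin at the centre of its underside.
Not all that is in view belongs to the job. What is shaped like the plate but blue is not meant.

How it is judged:
On the way, in this order (a step that is already met when the one before it is completed fails the run):
1. the plate lies squarely against the fence (touching it, within 0.02 rad of parallel) with its leading edge still more than 15 mm short of the line (contact force between plate and fence above 0.5 N and angle between the y axis of plate and the y axis of board, either way round below 0.02 rad and y of lead_corner in the frame of board above -0.09 m), for 0.1 s.
2. with its leading edge within 2 mm of the line the plate is pressed squarely on the fence with more than 4.5 N for half a second (contact force between plate and fence above 4.5 N and angle between the y axis of plate and the y axis of board, either way round below 0.02 rad and y of lead_corner in the frame of board between -0.107 and -0.103 m and y of near_corner in the frame of board between -0.107 and -0.103 m), for 0.5 s.
At the end, for the whole second after the job is handed in: The plate rests flat on the board beside the fence, parallel to it within 0.02 rad, both ends of its leading edge within 2 mm of the scribed line and both fence-side corners where the fence face can stand (board x 42 to 68 mm), at rest (angle between the y axis of plate and the y axis of board, either way round below 0.02 rad and x of lead_corner in the frame of board between 0.042 and 0.068 m and x of trail_corner in the frame of board between 0.042 and 0.068 m and y of lead_corner in the frame of board between -0.107 and -0.103 m and y of near_corner in the frame of board between -0.107 and -0.103 m and linear speed of plate below 0.01 m/s and z of plate in the frame of board below 0.01 m and angle between plate's own z axis and vertical below 0.03 rad); the robot touches nothing.
It fails at once if the gripper presses on the plate with more than 12 N (contact force between the fingers and plate above 12 N).
It fails at once if the plate is pressed on the fence or down on the board with more than 12 N (contact force between plate and fence above 12 N or contact force between plate and board above 12 N).
It fails at once if the plate is lifted or tipped (z of plate in the frame of board above 0.014 m or angle between plate's own z axis and vertical above 0.08 rad).
It fails at once if a bystander is moved by more than 20 mm (distance of any of coverslips, oil_bottle, pen, objective_case from where it was at the start of the episode above 0.02 m).
It also fails if it takes over 72 s, if anything falls off the work surface, if the arm or the gripper's body presses on something with over 40 N, if the wrist force passes 120 N, or if a joint passes its speed limit or range.

## Robot

A 7-joint arm with a two-finger parallel gripper is mounted at the origin on a cart in front of the work surface, level with it; the furniture and walls round the work are solid. World frame = base frame: x ahead of the robot, y to its left, z up, the work surface at z = 0. Lengths are in m, angles in rad, forces in N, time in s.
With the tool pointing down it reaches from about 0.35 to 0.9 m from the base axis. Payload 19.9 kg.
Tool frame: the origin (TCP) lies midway between the tips of the shut fingers; the grasp point (between the pads) lies env.grasp_offset behind it (env.grasp_offset is the distance from the TCP to the grasp point, in m); x points along the fingers, y is the direction in which the jaws open and shut, and the axes are right-handed (so a half turn about x gives the same grasp; the last joint's range is limited). The gripper opens to 85 mm and grips with 20 to 120 N. Pads are 22 mm wide; open, the fingers measure 114 mm over their backs; the gripper's body (76 mm by 85 mm) begins 54 mm behind the grasp point. The pads swing forward as they close: fully open they stand 13 mm farther back than shut.
Start: joints at [1.276, 0.417, -0.01, 1.614, 0.005, 1.111, -0.053], TCP at [0.157, -0.605, 0.231] pointing down, gripper open.
Joint ranges: [-2.81, 2.81], [-0.39, 2.02], [-1.27, 1.25], [0.06, 2.57], [-1.19, 4.33], [0.19, 2], [-2.82, 2.82]. Speed limits (rad/s): [1.89, 1.89, 2.39, 2.39, 3.01, 3.01, 3.01].

## Interface

Orientations are given as a unit quaternion [x, y, z, w].
In Python, from rig import monitor, eyes, job, env gives the robot as it stands.
- The arm moves only by the tool servo_tool, never from a script. Its argument "motion" is a list that holds one entry, the list of rows, each a list of 7 numbers: the turn, a rotation vector about the tool's x, y, z in rad, then the shift along the tool's x, y, z in m, then the opening, from 0 (shut) to 1 (fully open). A call has 1 to 10 rows; each row is the pose to reach, as a shift and turn from the pose commanded when the call began, along the tool's axes at that moment; what a row does not reach only later rows make up. A row lasts 1/10 s, in which the tool goes at most 50 mm and 8.59 degrees, less where a joint would pass 70% of its speed; a pose out of reach is approached as far as the arm can. A call with a gripper value outside its range is refused whole. The fingers move at their own pace and stop on an object; the grip force is fixed at half the most. Time passes only in rows, so rows that repeat a pose let the fingers close. It gives the time, the measured TCP pose, the force and the opening at its end, in the units of the state.
- monitor.observe(): the state, without advancing time (a new reading comes with each control period).
- eyes.capture(name): name is "side" or "top" or "wrist"; returns a dict with "img" (400x640x3 uint8, red, green, blue), "camera_matrix" (3x3 intrinsics, pixels), "k1" (the pictures are not rectified: a ray, as slopes to the right and down, at radius r is drawn at 1 + k1 r^2 times it, then the intrinsics apply), "R" (3x3) and "t" (3): a world point X has camera coordinates R X + t. Camera axes: x right, y down, z forward; pixel columns grow to the right and rows downward; lengths in m; the calibration is good to about 2 mm. A picture is of the moment at which its call begins. There is no depth.
- job.sign_off(): hands the job in, once; it reports no verdict.
The state is a dict: "time": time; "qpos": joint angles; "dq": joint speeds; "joint_torque": joint torques, N m; "position": TCP position; "tool_rot": TCP orientation; "contact_force": force on the tool from outside, world axes, zero at the start; "torque": the same for the moment, N m; "finger_gap": finger opening in m.
Only numpy, scipy, OpenCV 4.12 (cv2) and the standard library are available. Lean on these libraries where they do the work, as an engineer would, in place of code of your own. Each camera call takes 0.05 s, during which the arm holds its last target. There are 200 camera calls.

## Working session

There is one attempt and no reset: what is moved stays moved. The work goes in short steps, Python scripts to look and compute and a tool call to move; the robot and the scene stay as the last step left them, time stands still between calls to the robot, and variables do not carry over. Pictures are saved under pics/ and viewed, on a budget of 10 in all, crops included, one or two more only if the job needs it, and the job is handed in when it is done.

Besides the shell and the picture viewer there is one more tool, called after ">>>" as name(argument=value, ...), one argument or row to a line, values as JSON. servo_tool: Moves the arm, as the interface text tells. Its arguments: {"type":"object","properties":{"motion":{"type":"array"}},"required":["motion"]}

```bash
mkdir -p pics; cat > h.py <<'E'
import numpy as np,cv2
from rig import monitor,eyes,job,env
def cap(n,f):
    c=eyes.capture(n); cv2.imwrite('pics/'+f+'.png',c['img'][:,:,::-1]); np.savez('pics/'+f+'.npz',**{k:v for k,v in c.items()}); return c
def px2w(c,u,v,z):
    K=c['camera_matrix'];k=float(c['k1']);d=np.array([(u-K[0,2])/K[0,0],(v-K[1,2])/K[1,1]]);s=d.copy()
    for _ in range(30): s=d/(1+k*(s@s))
    R=c['R'];o=-R.T@c['t'];r=R.T@np.array([s[0],s[1],1]);return o+r*(z-o[2])/r[2]
def w2px(c,X):
    K=c['camera_matrix'];p=c['R']@X+c['t'];s=p[:2]/p[2];s=s*(1+float(c['k1'])*(s@s));return K[0,0]*s[0]+K[0,2],K[1,1]*s[1]+K[1,2]
E
python3 - <<'E'
from h import *
s=monitor.observe();print({k:np.round(v,3) for k,v in s.items()});print(env.grasp_offset)
a=cap('top','top0');b=cap('side','side0')
for c in(a,b): print(c['camera_matrix'],c['k1'],-c['R'].T@c['t'])
cv2.imwrite('pics/both.png',cv2.resize(np.vstack([a['img'],b['img']])[:,:,::-1],(480,600))) if 0 else None
E
```

```text
{'time': np.float64(0.0), 'qpos': array([ 1.276,  0.418, -0.01 ,  1.614,  0.005,  1.111, -0.053]), 'dq': array([ 0.001,  0.001, -0.   , -0.001, -0.002,  0.001, -0.   ]), 'joint_torque': array([-0.0000e+00, -8.6447e+01,  6.7800e-01, -4.3490e+01,  1.9000e-02,
        8.0000e-03,  0.0000e+00]), 'position': array([ 0.157, -0.605,  0.231]), 'tool_rot': array([-0.701, -0.09 ,  0.702, -0.089]), 'contact_force': array([ 0.023, -0.207, -1.19 ]), 'torque': array([-0.029, -0.01 ,  0.029]), 'finger_gap': np.float64(0.086)}
0.0187
[[464.10582833   0.         315.95591365]
 [  0.         464.10582833 204.40875891]
 [  0.           0.           1.        ]] 0.0068287259292560114 [ 0.40545954 -0.24373053  1.18456824]
[[475.34099865   0.         323.31858818]
 [  0.         475.34099865 198.99907111]
 [  0.           0.           1.        ]] 0.0003682876345493075 [ 0.03303685 -0.07644727  1.10264692]
```

View pics/top0.png

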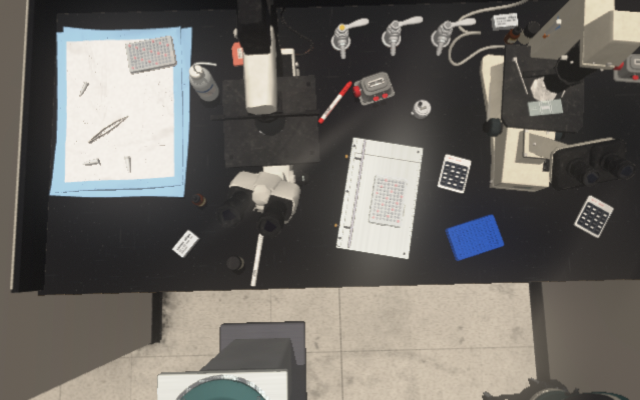

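View pics/side0.png

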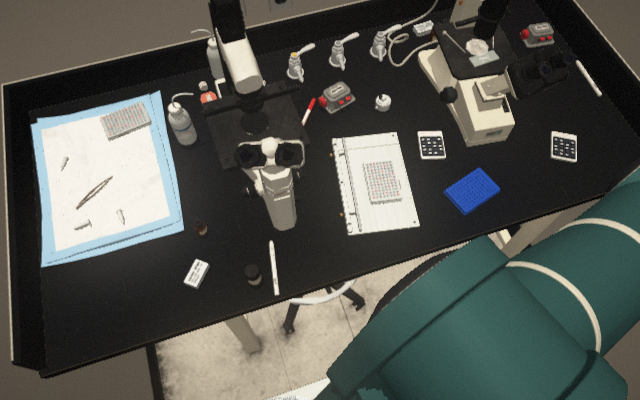

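Top view candidates: the white plate on the board at (388,202), a grey plate on the paper at (150,55), and a blue plate at (475,238). I choose (388,202) because it lies on the board. Next is a close crop to check it.

```bash
python3 - <<'E'
from h import *
i=cv2.imread('pics/top0.png');cv2.imwrite('pics/c1.png',cv2.resize(i[130:265,325:435],None,fx=4.4,fy=4.4,interpolation=cv2.INTER_CUBIC))
E
```

```text
(no output)
```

View pics/c1.png

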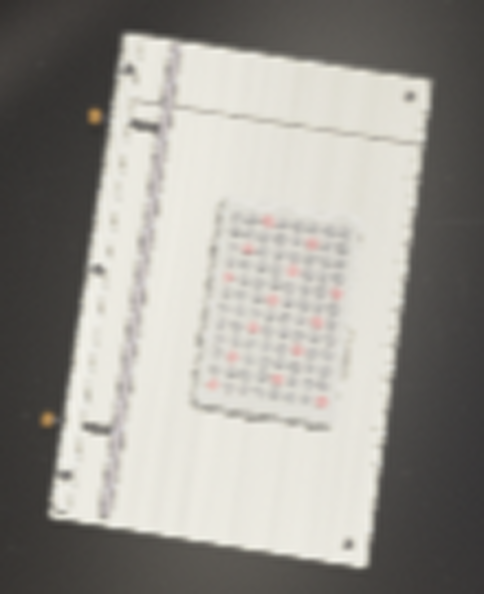

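The crop shows the plate on the board: its corners are near (222,200), (350,225), (193,405) and (330,428). The line runs (135,102)–(422,143), and the strip face is near (180,42)–(108,518).

```bash
cat >> h.py <<'E'
from scipy.spatial.transform import Rotation as Rn
from scipy.optimize import least_squares
def T(x,y,a): 
    c,s=np.cos(a),np.sin(a); return lambda p:np.array([x+c*p[0]-s*p[1],y+s*p[0]+c*p[1]])
E
python3 - <<'E'
from h import *
c=dict(np.load('pics/top0.npz'))
f=lambda p,z:px2w(c,325+p[0]/4.4-.4,130+p[1]/4.4-.4,z)
C=[(124,33),(432,80),(368,568),(50,517)]; B=[(.092,-.145),(-.092,-.145),(-.092,.145),(.092,.145)]
W=[f(p,.008)[:2] for p in C]
r=least_squares(lambda q:np.concatenate([T(*q)(b)-w for b,w in zip(B,W)]),[.45,-.4,1.57]);print('board',r.x,np.round(r.fun,4))
b=r.x;inv=lambda w:Rn.from_euler('z',-b[2]).as_matrix()[:2,:2]@(w[:2]-b[:2])
for n,p,z in[('line',(135,102),.008),('line',(422,143),.008),('face',(180,42),.017),('face',(108,518),.017),('pTL',(222,200),.022),('pTR',(350,225),.022),('pBL',(193,405),.022),('pBR',(330,428),.022)]:
  w=f(p,z);print(n,np.round(w,4),np.round(inv(w),4))
print(Rn.from_quat(monitor.observe()['tool_rot']).as_matrix().round(3))
w=cap('wrist','w0');
E
```

```text
board [ 0.57385771 -0.40507488  1.38614926] [ 0.0004  0.0002  0.0004 -0.0005 -0.0003  0.     -0.0005  0.0003]
line [ 0.6909 -0.3463  0.008 ] [ 0.0792 -0.1043]
line [ 0.6614 -0.5137  0.008 ] [-0.0907 -0.106 ]
face [ 0.724  -0.3733  0.017 ] [ 0.0588 -0.1417]
face [ 0.4469 -0.3209  0.017 ] [0.0594 0.1402]
pTL [ 0.6281 -0.3932  0.022 ] [ 0.0217 -0.0511]
pTR [ 0.6113 -0.4663  0.022 ] [-0.0533 -0.0481]
pBL [ 0.5097 -0.3714  0.022 ] [0.0213 0.0693]
pBR [ 0.4944 -0.4488  0.022 ] [-0.0576  0.0701]
[[-0.     0.251 -0.968]
 [ 0.001 -0.968 -0.251]
 [-1.    -0.001  0.   ]]
```

View pics/w0.png

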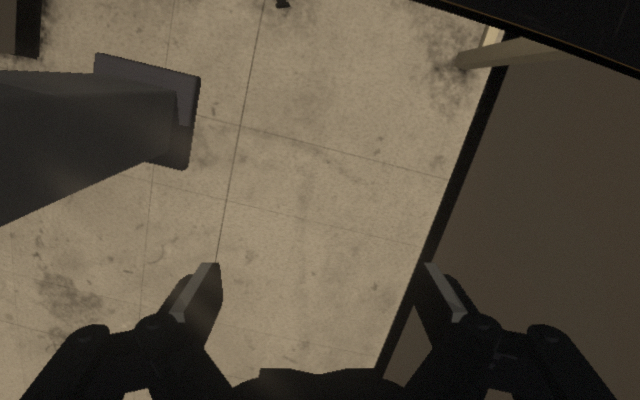

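The wrist view shows only the floor and the open fingers. I will use a two-finger push: jaw axis along the fence and fingers fully open.

```bash
cat >> h.py <<'E'
BD=np.array([ 0.57386,-0.40507,1.38615])
def b2w(x,y): return T(*BD)((x,y))
def w2b(w): 
    c,s=np.cos(BD[2]),np.sin(BD[2]); d=np.asarray(w)[:2]-BD[:2]; return np.array([c*d[0]+s*d[1],-s*d[0]+c*d[1]])
def plan(bx,by,z,yaw_y):
    "yaw_y: desired angle of tool y in the world"
    s=monitor.observe();R=Rn.from_quat(s['tool_rot']).as_matrix()
    y=np.array([np.cos(yaw_y),np.sin(yaw_y),0]);x=np.array([0,0,-1.]);G=np.column_stack([x,y,np.cross(x,y)])
    print('turn',Rn.from_matrix(R.T@G).as_rotvec().round(4),'shift',(R.T@(np.r_[b2w(bx,by),z]-s['position'])).round(4))
def st():
    s=monitor.observe();R=Rn.from_quat(s['tool_rot']).as_matrix();c,q=np.cos(BD[2]),np.sin(BD[2]);f=s['contact_force']
    print('t',round(s['time'],2),'b',w2b(s['position']).round(4),'z',round(s['position'][2],4),'yaw_y-board',round(np.degrees(np.arctan2(R[1,1],R[0,1])-BD[2]),2),'F_b',np.round([c*f[0]+q*f[1],-q*f[0]+c*f[1],f[2]],2),'gap',s['finger_gap'])
E
python3 - <<'E'
from h import *
st();plan(-.10,.01,.15,BD[2]-np.pi/2)
E
```

```text
t 0.15 b [-0.2728  0.3733] z 0.2308 yaw_y-board -154.88 F_b [ 0.23 -0.69 -0.49] gap 0.08564118042778646
turn [-1.1324e+00 -4.0000e-04  9.0000e-04] shift [ 0.0808 -0.0022 -0.4023]
```

>>> servo_tool(
  motion=[
    [[-1.132, 0, 0.001, 0.081, -0.002, -0.402, 1], [-1.132, 0, 0.001, 0.081, -0.002, -0.402, 1], [-1.132, 0, 0.001, 0.081, -0.002, -0.402, 1], [-1.132, 0, 0.001, 0.081, -0.002, -0.402, 1], [-1.132, 0, 0.001, 0.081, -0.002, -0.402, 1], [-1.132, 0, 0.001, 0.081, -0.002, -0.402, 1], [-1.132, 0, 0.001, 0.081, -0.002, -0.402, 1], [-1.132, 0, 0.001, 0.081, -0.002, -0.402, 1], [-1.132, 0, 0.001, 0.081, -0.002, -0.402, 1], [-1.132, 0, 0.001, 0.081, -0.002, -0.402, 1]],
  ],
)

```text
time: 1.15
position: [0.5473, -0.5001, 0.1488]
tool_rot: [0.544, 0.453, -0.543, 0.452]
contact_force: [-0.3, -0.2, 0.7]
finger_gap: 0.0857
```

```bash
python3 - <<'E'
from h import *
st();c=cap('wrist','w1');st();plan(-.10,.01,.15,BD[2]-np.pi/2)
E
```

```text
t 1.15 b [-0.0983  0.0086] z 0.1488 yaw_y-board -89.86 F_b [-0.2   0.26  0.69] gap 0.08570593363569924
t 1.2 b [-0.1001  0.01  ] z 0.1495 yaw_y-board -90.0 F_b [-1.2   1.24 -1.01] gap 0.08517503488331209
turn [ 0.0001 -0.0001  0.0003] shift [-0.0005  0.     -0.0001]
```

View pics/w1.png

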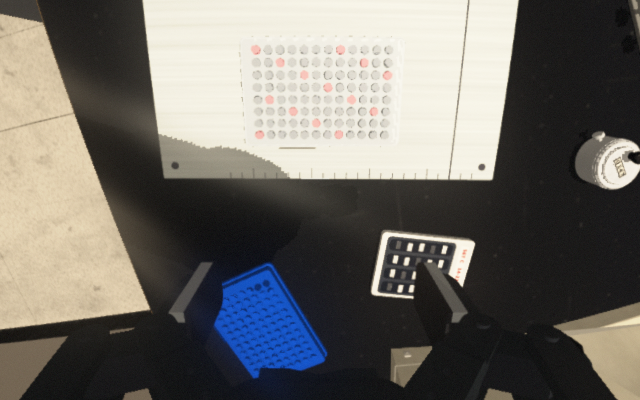

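Wrist view: the plate's wells span about (247–400, 38–148), the line runs (468,0)–(450,180), and the board's right edge is at row ~180. The fingers are clear of everything. I'll take one contrast crop for the plate edges.

```bash
python3 - <<'E'
from h import *
i=cv2.imread('pics/w1.png')[20:190,225:505];g=cv2.cvtColor(i,cv2.COLOR_BGR2GRAY)
g=np.clip((g.astype(float)-150)*2.6,0,255).astype(np.uint8)
cv2.imwrite('pics/c2.png',cv2.resize(g,None,fx=2.8,fy=2.8,interpolation=cv2.INTER_CUBIC))
c=dict(np.load('pics/w1.npz'))
for p in [(163,178),(493,180),(468,0),(450,179)]: print(p,w2b(px2w(c,*p,.008)).round(4))
for p in [(256,49),(388,49),(259,135),(384,135)]: print(p,w2b(px2w(c,*p,.0225)).round(4))
E
```

```text
(163, 178) [-0.0931  0.1445]
(493, 180) [-0.094  -0.1456]
(468, 0) [ 0.0479 -0.1052]
(450, 179) [-0.0933 -0.1068]
(256, 49) [0.0095 0.0548]
(388, 49) [ 0.0098 -0.0429]
(259, 135) [-0.0541  0.0554]
(384, 135) [-0.0538 -0.0435]
```

View pics/c2.png

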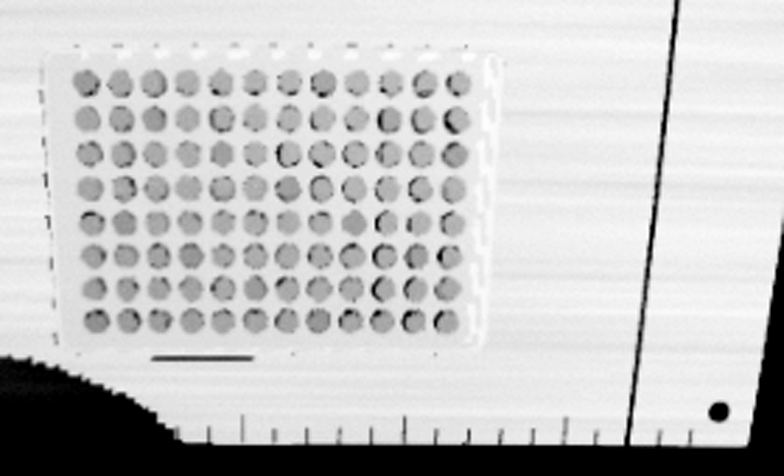

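>>> servo_tool(
  motion=[
    [[0, 0, 0, 0.05, 0.002, 0, 1], [0, 0, 0, 0.09, 0.004, 0, 1], [0, 0, 0, 0.12, 0.004, 0, 1], [0, 0, 0, 0.14, 0.004, 0, 1], [0, 0, 0, 0.149, 0.004, 0, 1], [0, 0, 0, 0.149, 0.004, 0, 1], [0, 0, 0, 0.149, 0.004, 0, 1]],
  ],
)

```text
time: 1.9
position: [0.55, -0.5037, 0.0029]
tool_rot: [0.544, 0.451, -0.544, 0.453]
contact_force: [-0.2, 0.5, 0.2]
finger_gap: 0.0853
```

```bash
python3 - <<'E'
from h import *
st();c=cap('side','s1')
cv2.imwrite('pics/s1c.png',cv2.resize(cv2.imread('pics/s1.png')[110:250,320:460],None,fx=4,fy=4,interpolation=cv2.INTER_CUBIC))
E
```

```text
t 1.9 b [-0.1013  0.0053] z 0.0029 yaw_y-board -90.05 F_b [0.5  0.34 0.25] gap 0.08530167139859342
```

>>> servo_tool(
  motion=[
    [[0, 0, 0, 0, 0, -0.008, 1], [0, 0, 0, 0, 0, -0.016, 1], [0, 0, 0, 0, 0, -0.02, 1], [0, 0, 0, 0, 0, -0.02, 1]],
  ],
)

```text
time: 2.35
position: [0.5539, -0.4821, 0.0016]
tool_rot: [0.544, 0.452, -0.544, 0.452]
contact_force: [0.4, 0.6, 0.1]
finger_gap: 0.0856
```

```bash
python3 -c "
from h import *
st()"
```

```text
t 2.35 b [-0.0794  0.0055] z 0.0016 yaw_y-board -89.94 F_b [ 0.67 -0.27  0.13] gap 0.08561232661456343
```

>>> servo_tool(
  motion=[
    [[0, 0, 0, 0, 0, -0.002, 1], [0, 0, 0, 0, 0, -0.004, 1], [0, 0, 0, 0, 0, -0.006, 1], [0, 0, 0, 0, 0, -0.008, 1], [0, 0, 0, 0, 0, -0.01, 1], [0, 0, 0, 0, 0, -0.012, 1], [0, 0, 0, 0, 0, -0.014, 1], [0, 0, 0, 0, 0, -0.016, 1], [0, 0, 0, 0, 0, -0.018, 1], [0, 0, 0, 0, 0, -0.02, 1]],
  ],
)

```text
time: 3.35
position: [0.557, -0.4634, 0.0012]
tool_rot: [0.544, 0.451, -0.544, 0.452]
contact_force: [-0.2, -0.9, -0.3]
finger_gap: 0.0854
```

```bash
python3 - <<'E'
from h import *
st();c=cap('side','s2');t=cap('top','t2');st()
a=cv2.resize(cv2.imread('pics/s2.png')[110:250,320:450],(560,600),interpolation=cv2.INTER_CUBIC)[:, :400]
b=cv2.resize(cv2.imread('pics/t2.png')[130:270,325:425],(400,560),interpolation=cv2.INTER_CUBIC)
cv2.imwrite('pics/m2.png',np.hstack([a,cv2.copyMakeBorder(b,0,40,0,0,0)]))
E
```

```text
t 3.35 b [-0.0604  0.0059] z 0.0012 yaw_y-board -90.02 F_b [-0.87  0.   -0.34] gap 0.08536183736793247
t 3.45 b [-0.0602  0.0058] z 0.0013 yaw_y-board -90.0 F_b [-0.06  0.07 -0.21] gap 0.08534782470406758
```

View pics/m2.png

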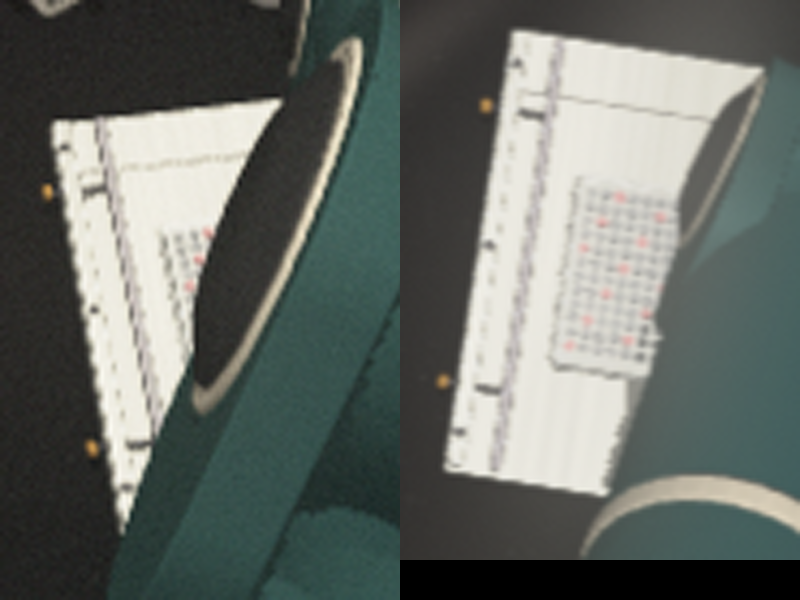

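The crop shows the plate moved about 14 mm towards the strip and still parallel. Its left edge is about 9 px (roughly 22 mm) from the strip. I'll continue.

>>> servo_tool(
  motion=[
    [[0, 0, 0, 0, 0, -0.002, 1], [0, 0, 0, 0, 0, -0.004, 1], [0, 0, 0, 0, 0, -0.006, 1], [0, 0, 0, 0, 0, -0.008, 1], [0, 0, 0, 0, 0, -0.01, 1], [0, 0, 0, 0, 0, -0.012, 1], [0, 0, 0, 0, 0, -0.014, 1], [0, 0, 0, 0, 0, -0.015, 1], [0, 0, 0, 0, 0, -0.016, 1]],
  ],
)

```text
time: 4.35
position: [0.5599, -0.4478, 0.0013]
tool_rot: [0.544, 0.451, -0.544, 0.452]
contact_force: [-0.1, -1.1, 1.1]
finger_gap: 0.0852
```

>>> servo_tool(
  motion=[
    [[0, 0, 0, 0, 0, -0.001, 1], [0, 0, 0, 0, 0, -0.002, 1]],
  ],
)

```text
time: 4.55
position: [0.5602, -0.4459, 0.0013]
tool_rot: [0.544, 0.451, -0.544, 0.452]
contact_force: [-0.6, -2.0, 0.7]
finger_gap: 0.0855
```

>>> servo_tool(
  motion=[
    [[0, 0, 0, 0, 0, -0.001, 1], [0, 0, 0, 0, 0, -0.002, 1]],
  ],
)

```text
time: 4.75
position: [0.5605, -0.4443, 0.0013]
tool_rot: [-0.544, -0.451, 0.544, -0.452]
contact_force: [-1.7, -6.2, 0.6]
finger_gap: 0.0855
```

>>> servo_tool(
  motion=[
    [[0, 0, 0, 0, 0, 0, 1], [0, 0, 0, 0, 0, 0, 1]],
  ],
)

```text
time: 4.95
position: [0.5604, -0.4443, 0.0012]
tool_rot: [-0.544, -0.451, 0.544, -0.452]
contact_force: [-1.4, -4.5, 0.8]
finger_gap: 0.0851
```

```bash
python3 -c "
from h import *
st()
print(monitor.observe()['torque'])"
```

```text
t 4.95 b [-0.041  0.006] z 0.0012 yaw_y-board -90.04 F_b [-4.63  0.51  0.85] gap 0.08513701665420638
[-0.80033597  0.23450884 -0.13779478]
```

>>> servo_tool(
  motion=[
    [[0, 0, 0, 0, 0, -0.0003, 1], [0, 0, 0, 0, 0, -0.0006, 1], [0, 0, 0, 0, 0, -0.0006, 1], [0, 0, 0, 0, 0, -0.0006, 1]],
  ],
)

```text
time: 5.35
position: [0.5604, -0.4442, 0.0013]
tool_rot: [-0.544, -0.451, 0.544, -0.452]
contact_force: [-1.5, -7.2, -1.0]
finger_gap: 0.0851
```

```bash
python3 -c "
from h import *
st()"
```

```text
t 5.35 b [-0.041  0.006] z 0.0013 yaw_y-board -90.06 F_b [-7.4   0.17 -0.95] gap 0.08512839606645534
```

>>> servo_tool(
  motion=[
    [[0, 0, 0, 0, 0, 0.003, 1], [0, 0, 0, 0, 0, 0.015, 1], [0, 0, 0, 0, 0, 0.04, 1], [0, 0, 0, -0.04, 0, 0.06, 1], [0, 0, 0, -0.09, 0, 0.06, 0.5], [0, 0, 0, -0.12, 0, 0.06, 0.5], [0, 0, 0, -0.12, 0, 0.06, 0.5]],
  ],
)

```text
time: 6.05
position: [0.5512, -0.5042, 0.1266]
tool_rot: [0.545, 0.449, -0.544, 0.454]
contact_force: [0.7, 0.2, -0.5]
finger_gap: 0.044
```

```bash
python3 -c "
from h import *
st();print(monitor.observe()['qpos'].round(2));plan(0.01,.13,.15,BD[2]-np.pi)"
```

```text
t 6.05 b [-0.1016  0.0041] z 0.1266 yaw_y-board -90.05 F_b [ 0.28 -0.65 -0.49] gap 0.04398226695932354
[ 0.88  0.75 -0.3   1.34  0.23  1.08  0.37]
turn [ 1.57   -0.0026 -0.0084] shift [-0.0246 -0.1259 -0.1115]
```

>>> servo_tool(
  motion=[
    [[0.7, 0, 0, -0.023, -0.06, -0.055, 0.5], [0.7, 0, 0, -0.023, -0.06, -0.055, 0.5], [0.7, 0, 0, -0.023, -0.127, -0.11, 0.5], [0.7, 0, 0, -0.023, -0.127, -0.11, 0.5], [1.4, 0, 0, -0.023, -0.127, -0.11, 0.5], [1.4, 0, 0, -0.023, -0.127, -0.11, 0.5], [1.57, 0, 0, -0.023, -0.127, -0.11, 0.5], [1.57, 0, 0, -0.023, -0.127, -0.11, 0.5], [1.57, 0, 0, -0.023, -0.127, -0.11, 0.5], [1.57, 0, 0, -0.023, -0.127, -0.11, 0.5]],
  ],
)

```text
time: 7.05
position: [0.4448, -0.3709, 0.1436]
tool_rot: [0.706, -0.042, -0.706, -0.042]
contact_force: [-0.6, 0.7, -0.0]
finger_gap: 0.0427
```

```bash
python3 -c "
from h import *
st();print(monitor.observe()['qpos'].round(2));plan(0.01,.13,.15,BD[2]-np.pi)"
```

```text
t 7.05 b [0.0099 0.1331] z 0.1436 yaw_y-board -176.31 F_b [ 0.62  0.73 -0.04] gap 0.042706408288097346
[ 0.65  0.43 -0.01  1.81  0.01  0.9  -1.05]
turn [ 0.0645 -0.0001 -0.    ] shift [-0.0064  0.0001 -0.0031]
```

>>> servo_tool(
  motion=[
    [[0.002, 0, 0, -0.006, 0, 0, 0.5], [0.002, 0, 0, -0.006, 0, 0, 0.5], [0.002, 0, 0, -0.006, 0, 0, 0.5]],
  ],
)

```text
time: 7.35
position: [0.445, -0.3709, 0.1502]
tool_rot: [0.706, -0.04, -0.706, -0.04]
contact_force: [0.2, 0.4, -1.0]
finger_gap: 0.0427
```

```bash
python3 - <<'E'
from h import *
st();plan(0.01,.13,.15,BD[2]-np.pi);c=cap('wrist','w2')
i=cv2.imread('pics/w2.png')
cv2.imwrite('pics/w2b.png',cv2.resize(i[0:330,100:540],(800,600),interpolation=cv2.INTER_CUBIC))
E
```

```text
t 7.35 b [0.01   0.1329] z 0.1502 yaw_y-board -175.86 F_b [ 0.48 -0.15 -1.03] gap 0.042741168803875504
turn [ 0.0723 -0.0009 -0.0005] shift [ 0.0002  0.0002 -0.0029]
```

View pics/w2b.png

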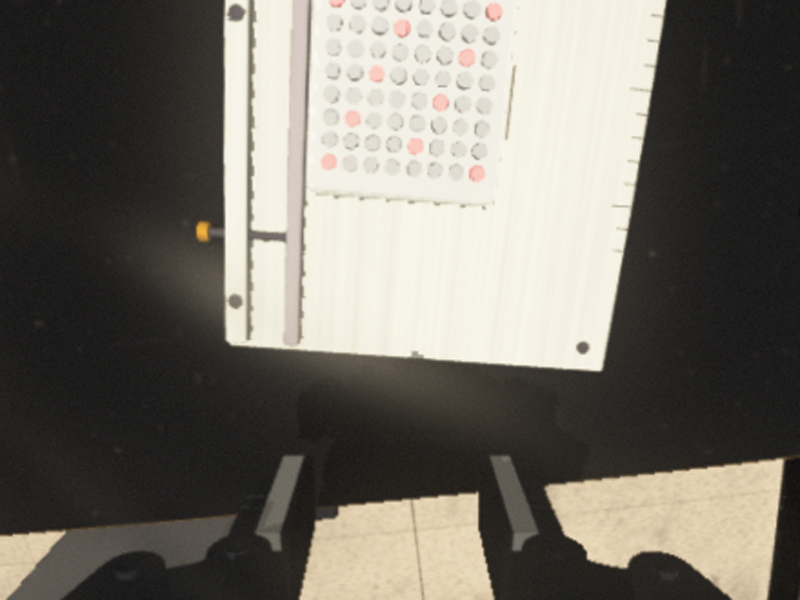

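The plate lies against the strip: its trailing edge runs (312,190)–(492,205) in the crop, parallel to the board end (230,345)–(602,370). The fingers are clear.

```bash
python3 - <<'E'
from h import *
c=dict(np.load('pics/w2.npz'));f=lambda p,z:w2b(px2w(c,100+p[0]*.55,p[1]*.55,z)).round(4)
print('board end',f((230,345),.008),f((602,370),.008),'trail bottom',f((312,195),.008),f((490,208),.008),'strip face top',f((301,340),.017),f((310,0),.017))
print('wells',f((329,162),.0225),f((477,173),.0225),f((336,2),.0225),f((494,12),.0225))
plan(0.005,.115,.010,BD[2]-np.pi)
E
```

```text
board end [0.0892 0.144 ] [-0.0936  0.1437] trail bottom [0.0516 0.0706] [-0.029   0.0705] strip face top [0.0535 0.1363] [ 0.0541 -0.0071]
wells [0.0431 0.0556] [-0.0195  0.0555] [ 0.0431 -0.0058] [-0.0197 -0.0069]
turn [ 0.0713 -0.0008 -0.0004] shift [ 0.1401  0.0062 -0.0175]
```

>>> servo_tool(
  motion=[
    [[0.071, 0, 0, 0.045, 0.003, -0.008, 0.5], [0.071, 0, 0, 0.08, 0.003, -0.017, 0.5], [0.071, 0, 0, 0.11, 0.003, -0.017, 0.5], [0.071, 0, 0, 0.13, 0.003, -0.017, 0.5], [0.071, 0, 0, 0.137, 0.003, -0.017, 0.5], [0.071, 0, 0, 0.139, 0.003, -0.017, 0.5], [0.071, 0, 0, 0.139, 0.003, -0.017, 0.5]],
  ],
)

```text
time: 8.1
position: [0.4619, -0.3761, 0.0118]
tool_rot: [0.705, -0.066, -0.704, -0.066]
contact_force: [0.6, -1.0, 0.4]
finger_gap: 0.0427
```

```bash
python3 -c "
from h import *
st();plan(0.008,.09,.0105,BD[2]-np.pi)"
```

```text
t 8.1 b [0.0079 0.1154] z 0.0118 yaw_y-board -180.12 F_b [-0.84 -0.77  0.37] gap 0.042676941315856254
turn [-0.0021 -0.0015 -0.0007] shift [ 0.0014 -0.0001 -0.0254]
```

>>> servo_tool(
  motion=[
    [[-0.002, 0, 0, 0, 0, -0.012, 0.5], [-0.002, 0, 0, 0, 0, -0.024, 0.5], [-0.002, 0, 0, 0, 0, -0.03, 0.5], [-0.002, 0, 0, 0, 0, -0.032, 0.5], [-0.002, 0, 0, 0, 0, -0.034, 0.5], [-0.002, 0, 0, 0, 0, -0.036, 0.5], [-0.002, 0, 0, 0, 0, -0.038, 0.5], [-0.002, 0, 0, 0, 0, -0.04, 0.5]],
  ],
)

```text
time: 8.9
position: [0.5007, -0.3833, 0.0111]
tool_rot: [0.704, -0.066, -0.704, -0.065]
contact_force: [-0.1, -0.0, -0.2]
finger_gap: 0.0426
```

```bash
python3 -c "
from h import *
st()"
```

```text
t 8.9 b [0.008  0.0759] z 0.0111 yaw_y-board -180.04 F_b [-0.05  0.14 -0.19] gap 0.042614631643749123
```

>>> servo_tool(
  motion=[
    [[0, 0, 0, 0, 0, -0.002, 0.5], [0, 0, 0, 0, 0, -0.004, 0.5], [0, 0, 0, 0, 0, -0.006, 0.5], [0, 0, 0, 0, 0, -0.008, 0.5], [0, 0, 0, 0, 0, -0.01, 0.5], [0, 0, 0, 0, 0, -0.012, 0.5], [0, 0, 0, 0, 0, -0.014, 0.5], [0, 0, 0, 0, 0, -0.016, 0.5], [0, 0, 0, 0, 0, -0.018, 0.5], [0, 0, 0, 0, 0, -0.02, 0.5]],
  ],
)

```text
time: 9.9
position: [0.5207, -0.3869, 0.0112]
tool_rot: [0.704, -0.066, -0.704, -0.065]
contact_force: [-1.0, 0.9, -1.1]
finger_gap: 0.0427
```

```bash
python3 - <<'E'
from h import *
st();c=cap('wrist','w3');i=cv2.imread('pics/w3.png')
cv2.imwrite('pics/w3b.png',cv2.resize(i[0:330,100:540],(800,600),interpolation=cv2.INTER_CUBIC))
E
```

```text
t 9.9 b [0.0081 0.0556] z 0.0112 yaw_y-board -180.03 F_b [ 0.69  1.1  -1.07] gap 0.04265271116247602
```

View pics/w3b.png

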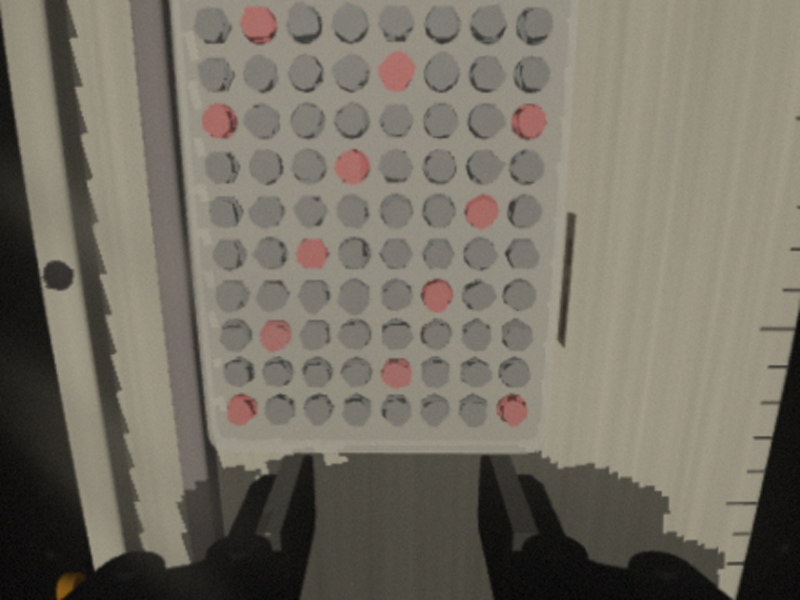

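The fingers push both sides of the trailing edge (row ~450), and the plate is square and alongside the strip. Now to locate it from the wells.

```bash
python3 - <<'E'
from h import *
c=dict(np.load('pics/w3.npz'));f=lambda p,z:w2b(px2w(c,100+p[0]*.55,p[1]*.55,z)).round(4)
for p in[(241,409),(512,409),(221,121),(529,121)]:print(f(p,.0225))
print('trail',f((215,448),.02),f((538,452),.02),'hole',f((58,275),.008))
E
```

```text
[0.0433 0.03  ]
[-0.0194  0.03  ]
[ 0.0427 -0.0326]
[-0.0193 -0.0325]
trail [0.0512 0.0413] [-0.0269  0.0423] hole [0.0895 0.0011]
```

>>> servo_tool(
  motion=[
    [[0, 0, 0, 0, 0, -0.002, 0.5], [0, 0, 0, 0, 0, -0.004, 0.5], [0, 0, 0, 0, 0, -0.006, 0.5], [0, 0, 0, 0, 0, -0.008, 0.5], [0, 0, 0, 0, 0, -0.01, 0.5], [0, 0, 0, 0, 0, -0.012, 0.5], [0, 0, 0, 0, 0, -0.014, 0.5], [0, 0, 0, 0, 0, -0.016, 0.5], [0, 0, 0, 0, 0, -0.017, 0.5], [0, 0, 0, 0, 0, -0.0175, 0.5]],
  ],
)

```text
time: 10.95
position: [0.5378, -0.3902, 0.0112]
tool_rot: [0.704, -0.066, -0.704, -0.065]
contact_force: [-2.3, -0.9, 0.0]
finger_gap: 0.0428
```

>>> servo_tool(
  motion=[
    [[0, 0, 0, 0, 0, 0.005, 0.5], [0, 0, 0, -0.01, 0, 0.015, 0.5], [0, 0, 0, -0.05, 0, 0.015, 0.5], [0, 0, 0, -0.1, 0, -0.02, 0.5], [0, 0, 0, -0.14, 0, -0.06, 0.5], [0, 0, 0, -0.14, 0, -0.06, 0.5], [0, 0, 0, -0.14, 0, -0.06, 0.5]],
  ],
)

```text
time: 11.65
position: [0.5984, -0.4013, 0.1543]
tool_rot: [0.706, -0.066, -0.702, -0.064]
contact_force: [0.4, 0.5, -0.6]
finger_gap: 0.0432
```

```bash
python3 - <<'E'
from h import *
st();c=cap('wrist','w4');i=cv2.imread('pics/w4.png')
uv=[w2px(c,np.r_[b2w(x,y),.008]) for x in(.06,-.04) for y in(-.12,-.09)];print(np.round(uv,1))
u=np.array(uv);x0,x1=int(u[:,0].min())-15,int(u[:,0].max())+15;y0,y1=int(max(0,u[:,1].min()-5)),int(u[:,1].max()+20)
g=i[y0:y1,x0:x1];s=min(800/g.shape[1],600/g.shape[0]);print(x0,y0,s)
cv2.imwrite('pics/w4b.png',cv2.resize(g,None,fx=s,fy=s,interpolation=cv2.INTER_CUBIC))
E
```

```text
t 11.65 b [ 0.0082 -0.0234] z 0.1543 yaw_y-board -179.97 F_b [ 0.55 -0.35 -0.62] gap 0.04321024362278464
[[252.6  68. ]
 [254.4 106.1]
 [376.5  68.1]
 [374.8 106.1]]
237 63 5.194805194805195
```

View pics/w4b.png

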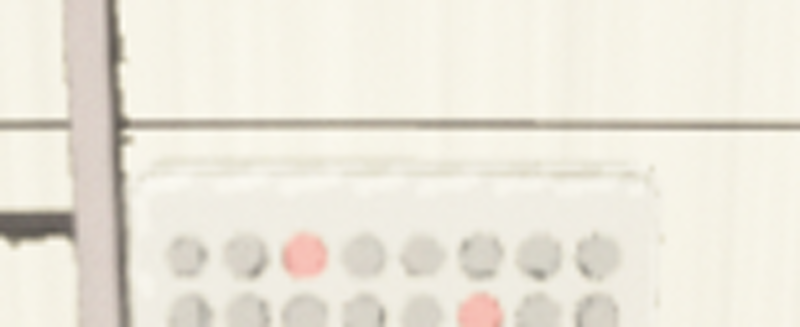

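The line is at crop rows 123–126, the leading edge shows faintly at rows 158–175, and the first well row is at 257.

```bash
python3 - <<'E'
from h import *
c=dict(np.load('pics/w4.npz'));s=5.1948;f=lambda p,z:w2b(px2w(c,237+(p[0]+.5)/s-.5,63+(p[1]+.5)/s-.5,z)).round(4)
print('line',f((187,124),.008),f((600,126),.008))
for z in(.02,.0225):print('wells',f((187,257),z),f((598,257),z),f((187,315),z),f((598,316),z))
for z in(.008,.02):print('edge',f((200,158),z),f((600,163),z))
print('lid',f((200,175),.022))
E
```

```text
line [ 0.0443 -0.1056] [-0.0207 -0.1053]
wells [ 0.0435 -0.0858] [-0.0197 -0.0858] [ 0.0438 -0.077 ] [-0.02   -0.0769]
wells [ 0.0432 -0.086 ] [-0.0195 -0.086 ] [ 0.0435 -0.0773] [-0.0197 -0.0771]
edge [ 0.0424 -0.1004] [-0.0208 -0.0997]
edge [ 0.041  -0.1005] [-0.0196 -0.0998]
lid [ 0.0408 -0.0981]
```

```bash
python3 - <<'E'
from h import *
e=w2b((.5378,-.3902));print(e);st();plan(.008,e[1]+.012,.0112,BD[2]-np.pi)
E
```

```text
[0.00799665 0.03817714]
t 11.7 b [ 0.0081 -0.0216] z 0.1521 yaw_y-board -180.01 F_b [ 0.09  1.81 -0.6 ] gap 0.042750509565397075
turn [-0.0002 -0.002  -0.001 ] shift [ 0.1408 -0.      0.072 ]
```

>>> servo_tool(
  motion=[
    [[0, 0, 0, 0, 0, 0.045, 0.5], [0, 0, 0, 0.04, 0, 0.075, 0.5], [0, 0, 0, 0.08, 0, 0.075, 0.5], [0, 0, 0, 0.115, 0, 0.074, 0.5], [0, 0, 0, 0.135, 0, 0.073, 0.5], [0, 0, 0, 0.14, 0, 0.072, 0.5], [0, 0, 0, 0.14, 0, 0.068, 0.5], [0, 0, 0, 0.14, 0, 0.064, 0.5], [0, 0, 0, 0.14, 0, 0.061, 0.5], [0, 0, 0, 0.14, 0, 0.061, 0.5]],
  ],
)

```text
time: 12.7
position: [0.5376, -0.3902, 0.0122]
tool_rot: [0.705, -0.066, -0.703, -0.065]
contact_force: [0.1, -0.0, -1.1]
finger_gap: 0.0426
```

```bash
python3 - <<'E'
from h import *
st();plan(.008,.0334,.0112,BD[2]-np.pi)
E
```

```text
t 12.7 b [0.008  0.0383] z 0.0122 yaw_y-board -180.02 F_b [ 0.01 -0.06 -1.06] gap 0.042627649510937324
turn [-0.0003 -0.0022 -0.001 ] shift [ 0.001  -0.     -0.0049]
```

>>> servo_tool(
  motion=[
    [[0, 0, 0, 0.0005, 0, -0.001, 0.5], [0, 0, 0, 0.0005, 0, -0.002, 0.5], [0, 0, 0, 0.0005, 0, -0.003, 0.5], [0, 0, 0, 0.0005, 0, -0.004, 0.5], [0, 0, 0, 0.0005, 0, -0.0048, 0.5], [0, 0, 0, 0.0005, 0, -0.0048, 0.5], [0, 0, 0, 0.0005, 0, -0.0048, 0.5]],
  ],
)

```text
time: 13.4
position: [0.5416, -0.3909, 0.0106]
tool_rot: [0.704, -0.066, -0.704, -0.065]
contact_force: [-0.9, -0.6, 0.4]
finger_gap: 0.0426
```

```bash
python3 - <<'E'
from h import *
st()
E
```

```text
t 13.4 b [0.008  0.0343] z 0.0106 yaw_y-board -180.03 F_b [-0.79  0.8   0.4 ] gap 0.042552451699580815
```

>>> servo_tool(
  motion=[
    [[0, 0, 0, 0, 0, 0.005, 0.5], [0, 0, 0, -0.01, 0, 0.015, 0.5], [0, 0, 0, -0.05, 0, 0.015, 0.5], [0, 0, 0, -0.1, 0, -0.02, 0.5], [0, 0, 0, -0.14, 0, -0.06, 0.5], [0, 0, 0, -0.14, 0, -0.06, 0.5], [0, 0, 0, -0.14, 0, -0.06, 0.5], [0, 0, 0, -0.14, 0, -0.06, 0.5]],
  ],
)

```text
time: 14.2
position: [0.5992, -0.4017, 0.1504]
tool_rot: [-0.704, 0.066, 0.704, 0.065]
contact_force: [0.4, -0.1, -0.0]
finger_gap: 0.0428
```

```bash
python3 - <<'E'
from h import *
st();c=cap('wrist','w5');i=cv2.imread('pics/w5.png')
x0,y0=237,63;g=i[y0:y0+63,x0:x0+154];s=5.1948
cv2.imwrite('pics/w5b.png',cv2.resize(g,None,fx=s,fy=s,interpolation=cv2.INTER_CUBIC))
E
```

```text
t 14.2 b [ 0.008  -0.0243] z 0.1504 yaw_y-board -180.05 F_b [-0.02 -0.41 -0.  ] gap 0.04280494525160126
```

View pics/w5b.png

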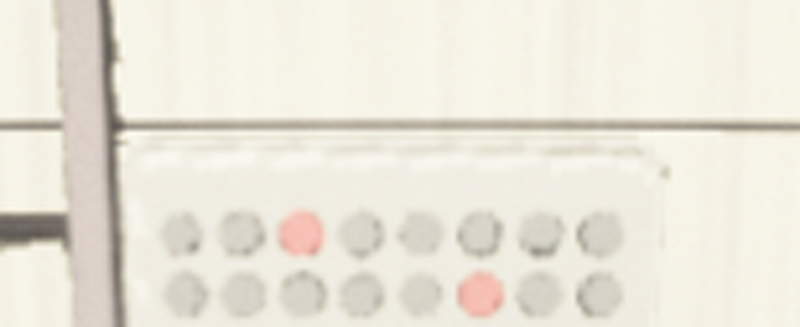

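The line is at crop rows 125–127, the leading edge at ~138 and the first well row at 234, so the plate is just short of the line.

```bash
python3 - <<'E'
from h import *
c=dict(np.load('pics/w5.npz'));s=5.1948;f=lambda p,z:w2b(px2w(c,237+(p[0]+.5)/s-.5,63+(p[1]+.5)/s-.5,z)).round(4)
print('line',f((187,125),.008),f((600,127),.008))
print('wells',f((182,234),.0225),f((600,234),.0225),f((186,295),.0225),f((600,295),.0225))
print('edge',f((200,137),.015),f((600,138),.015))
plan(.008,.0463,.0112,BD[2]-np.pi)
E
```

```text
line [ 0.0436 -0.1056] [-0.0204 -0.1052]
wells [ 0.0431 -0.0899] [-0.0194 -0.0898] [ 0.0428 -0.0809] [-0.0197 -0.0809]
edge [ 0.0408 -0.1038] [-0.0198 -0.1036]
turn [-0.0011  0.001  -0.    ] shift [0.1387 0.     0.0701]
```

>>> servo_tool(
  motion=[
    [[0, 0, 0, 0, 0, 0.045, 0.5], [0, 0, 0, 0.04, 0, 0.075, 0.5], [0, 0, 0, 0.08, 0, 0.075, 0.5], [0, 0, 0, 0.115, 0, 0.073, 0.5], [0, 0, 0, 0.135, 0, 0.071, 0.5], [0, 0, 0, 0.139, 0, 0.068, 0.5], [0, 0, 0, 0.139, 0, 0.064, 0.5], [0, 0, 0, 0.139, 0, 0.061, 0.5], [0, 0, 0, 0.139, 0, 0.06, 0.5], [0, 0, 0, 0.139, 0, 0.06, 0.5]],
  ],
)

```text
time: 15.25
position: [0.5419, -0.3911, 0.0126]
tool_rot: [0.705, -0.066, -0.703, -0.065]
contact_force: [-0.6, -0.1, 1.0]
finger_gap: 0.043
```

```bash
python3 - <<'E'
from h import *
st();plan(.008,.0334,.0108,BD[2]-np.pi)
E
```

```text
t 15.25 b [0.0078 0.034 ] z 0.0126 yaw_y-board -180.03 F_b [-0.22  0.53  0.96] gap 0.04302236745451024
turn [-0.0006 -0.0019 -0.001 ] shift [ 0.0018 -0.0002 -0.0006]
```

>>> servo_tool(
  motion=[
    [[0, 0, 0, 0.001, 0, -0.0003, 0.5], [0, 0, 0, 0.001, 0, -0.0006, 0.5], [0, 0, 0, 0.001, 0, -0.0006, 0.5], [0, 0, 0, 0.001, 0, -0.0006, 0.5]],
  ],
)

```text
time: 15.65
position: [0.5421, -0.3909, 0.0107]
tool_rot: [0.704, -0.066, -0.704, -0.065]
contact_force: [0.3, 0.9, 0.0]
finger_gap: 0.0426
```

```bash
python3 - <<'E'
from h import *
st()
E
```

```text
t 15.65 b [0.0081 0.0338] z 0.0107 yaw_y-board -180.03 F_b [ 0.99 -0.15  0.02] gap 0.042642220588823415
```

Another 0.5 mm, then retreat and measure.

>>> servo_tool(
  motion=[
    [[0, 0, 0, 0, 0, -0.0003, 0.5], [0, 0, 0, 0, 0, -0.0005, 0.5], [0, 0, 0, 0, 0, -0.0005, 0.5]],
  ],
)

```text
time: 15.95
position: [0.5424, -0.3911, 0.0106]
tool_rot: [0.704, -0.066, -0.704, -0.065]
contact_force: [-3.2, 0.5, 1.1]
finger_gap: 0.0429
```

```bash
python3 - <<'E'
from h import *
st()
E
```

```text
t 15.95 b [0.008  0.0335] z 0.0106 yaw_y-board -180.04 F_b [-0.11  3.27  1.11] gap 0.04290819770063834
```

>>> servo_tool(
  motion=[
    [[0, 0, 0, 0, 0, 0.005, 0.5], [0, 0, 0, -0.01, 0, 0.015, 0.5], [0, 0, 0, -0.05, 0, 0.015, 0.5], [0, 0, 0, -0.1, 0, -0.02, 0.5], [0, 0, 0, -0.14, 0, -0.06, 0.5], [0, 0, 0, -0.14, 0, -0.06, 0.5], [0, 0, 0, -0.14, 0, -0.06, 0.5], [0, 0, 0, -0.14, 0, -0.06, 0.5]],
  ],
)

```text
time: 16.75
position: [0.6003, -0.4019, 0.1504]
tool_rot: [-0.704, 0.066, 0.704, 0.065]
contact_force: [-0.4, 0.1, -0.1]
finger_gap: 0.0425
```

```bash
python3 - <<'E'
from h import *
st();c=cap('wrist','w6');i=cv2.imread('pics/w6.png').astype(int)
# red wells centroids & line rows by code, same method applied to w5 for reference
for n in('w5','w6'):
    i=cv2.imread(f'pics/{n}.png').astype(int);c=dict(np.load(f'pics/{n}.npz'))
    m=((i[:,:,2]-i[:,:,1])>30).astype(np.uint8);m[:60]=0;m[250:]=0
    k,_,S,C=cv2.connectedComponentsWithStats(m);o=C[1:][S[1:,4]>20]
    o=o[np.argsort(o[:,1])][:3];print(n,o.round(1).tolist(),[w2b(px2w(c,*p,.0225)).round(4).tolist() for p in o])
    g=i.sum(2)
    for u in(285,320,350):
        col=g[70:93,u-5:u+6].mean(1);w=np.clip(np.median(col)-col-30,0,None);w[14:]=0;v=70+(w@np.arange(23))/w.sum();print('line',u,round(v,2),w2b(px2w(c,u,v,.008)).round(4))
plan(-.10,-.041,.15,BD[2]-np.pi/2)
E
```

```text
t 16.75 b [ 0.008  -0.0254] z 0.1504 yaw_y-board -180.05 F_b [ 0.    0.42 -0.11] gap 0.04253899771919999
w5 [[553.5, 63.2], [561.9, 64.4], [203.1, 106.1]] [[-0.175, -0.1256], [-0.1821, -0.125], [0.0967, -0.0915]]
line 285 nan [nan nan]
line 320 nan [nan nan]
line 350 nan [nan nan]
w6 [[552.7, 64.4], [562.0, 65.9], [294.5, 107.9]] [[-0.1746, -0.1258], [-0.1825, -0.1249], [0.0252, -0.0908]]
line 285 nan [nan nan]
line 320 nan [nan nan]
line 350 nan [nan nan]
turn [-1.5719e+00  9.0000e-04  7.0000e-04] shift [-0.0002  0.1079 -0.0161]<stdin>:11: RuntimeWarning: invalid value encountered in scalar divide
```

The wells put the leading edge at about -0.1053 against the line at -0.1054, so it is on the line. Now I go round to the side for the press.

>>> servo_tool(
  motion=[
    [[-0.7, 0, 0, 0, 0.05, -0.008, 1], [-0.7, 0, 0, 0, 0.1, -0.016, 1], [-0.7, 0, 0, 0, 0.108, -0.016, 1], [-0.7, 0, 0, 0, 0.108, -0.016, 1], [-1.4, 0, 0, 0, 0.108, -0.016, 1], [-1.4, 0, 0, 0, 0.108, -0.016, 1], [-1.4, 0, 0, 0, 0.108, -0.016, 1], [-1.4, 0, 0, 0, 0.108, -0.016, 1], [-1.4, 0, 0, 0, 0.108, -0.016, 1], [-1.57, 0, 0, 0, 0.108, -0.016, 1]],
  ],
)

```text
time: 17.8
position: [0.5959, -0.5108, 0.1494]
tool_rot: [-0.558, -0.434, 0.559, -0.433]
contact_force: [-0.6, 0.1, -1.0]
finger_gap: 0.0849
```

>>> servo_tool(
  motion=[
    [[0, 0, 0, 0, 0, 0, 1]],
  ],
)

```text
time: 17.9
position: [0.5959, -0.511, 0.1495]
tool_rot: [-0.559, -0.433, 0.559, -0.432]
contact_force: [0.3, 0.1, 0.4]
finger_gap: 0.0856
```

```bash
python3 - <<'E'
from h import *
st();plan(-.10,-.041,.08,BD[2]-np.pi/2)
E
```

```text
t 17.9 b [-0.1001 -0.0411] z 0.1495 yaw_y-board -93.94 F_b [ 0.19 -0.28  0.44] gap 0.08564850983699186
turn [-0.0688 -0.0005  0.0012] shift [ 0.0695 -0.0001 -0.    ]
```

>>> servo_tool(
  motion=[
    [[-0.069, 0, 0.001, 0.05, 0, 0, 1], [-0.069, 0, 0.001, 0.09, 0, 0, 1], [-0.069, 0, 0.001, 0.12, 0, 0, 1], [-0.069, 0, 0.001, 0.14, 0, 0, 1], [-0.069, 0, 0.001, 0.148, 0, 0, 1], [-0.069, 0, 0.001, 0.148, 0, 0, 1], [-0.069, 0, 0.001, 0.148, 0, 0, 1]],
  ],
)

```text
time: 18.6
position: [0.5981, -0.5117, 0.0044]
tool_rot: [0.545, 0.45, -0.544, 0.452]
contact_force: [0.7, -0.6, 0.4]
finger_gap: 0.0855
```

```bash
python3 - <<'E'
from h import *
st();plan(-.048,-.041,.001,BD[2]-np.pi/2)
E
```

```text
t 18.6 b [-0.1004 -0.0434] z 0.0044 yaw_y-board -90.19 F_b [-0.51 -0.77  0.36] gap 0.08554761689590357
turn [-0.0033  0.0014 -0.0035] shift [ 0.0034 -0.0026 -0.0524]
```

>>> servo_tool(
  motion=[
    [[0, 0, 0, 0, 0, -0.01, 1], [0, 0, 0, 0, 0, -0.022, 1], [0, 0, 0, 0, 0, -0.034, 1], [0, 0, 0, 0, 0, -0.044, 1], [0, 0, 0, 0, 0, -0.05, 1], [0, 0, 0, 0, 0, -0.05, 1], [0, 0, 0, 0, 0, -0.05, 1]],
  ],
)

```text
time: 19.3
position: [0.6066, -0.4624, 0.0028]
tool_rot: [0.545, 0.45, -0.544, 0.452]
contact_force: [-0.2, -0.9, 0.1]
finger_gap: 0.0854
```

```bash
python3 - <<'E'
from h import *
st()
E
```

```text
t 19.3 b [-0.0503 -0.0427] z 0.0028 yaw_y-board -90.14 F_b [-0.95  0.    0.08] gap 0.08544670237933724
```

>>> servo_tool(
  motion=[
    [[0, 0, 0, 0.001, 0, -0.002, 1], [0, 0, 0, 0.001, 0, -0.004, 1], [0, 0, 0, 0.001, 0, -0.006, 1], [0, 0, 0, 0.001, 0, -0.007, 1], [0, 0, 0, 0.001, 0, -0.008, 1], [0, 0, 0, 0.001, 0, -0.008, 1]],
  ],
)

```text
time: 19.9
position: [0.6083, -0.4541, 0.0018]
tool_rot: [0.545, 0.451, -0.544, 0.452]
contact_force: [-0.3, 0.2, 0.2]
finger_gap: 0.0853
```

>>> servo_tool(
  motion=[
    [[0, 0, 0, 0, 0, -0.0005, 1], [0, 0, 0, 0, 0, -0.001, 1]],
  ],
)

```text
time: 20.1
position: [0.6083, -0.4533, 0.0018]
tool_rot: [0.545, 0.451, -0.544, 0.452]
contact_force: [0.3, -2.8, 0.9]
finger_gap: 0.0852
```

>>> servo_tool(
  motion=[
    [[0, 0, 0, 0, 0, -0.0003, 1], [0, 0, 0, 0, 0, -0.0003, 1]],
  ],
)

```text
time: 20.3
position: [0.6083, -0.4534, 0.0018]
tool_rot: [0.545, 0.45, -0.544, 0.452]
contact_force: [0.8, -3.3, -0.8]
finger_gap: 0.0857
```

```bash
python3 - <<'E'
from h import *
st()
E
```

```text
t 20.3 b [-0.0411 -0.0427] z 0.0018 yaw_y-board -90.15 F_b [-3.13 -1.44 -0.8 ] gap 0.08567528897274278
```

>>> servo_tool(
  motion=[
    [[0, 0, 0, 0, 0, -0.0003, 1], [0, 0, 0, 0, 0, -0.0006, 1], [0, 0, 0, 0, 0, -0.0006, 1]],
  ],
)

```text
time: 20.6
position: [0.6083, -0.4533, 0.0019]
tool_rot: [0.545, 0.45, -0.545, 0.452]
contact_force: [-1.8, -6.7, -0.3]
finger_gap: 0.085
```

>>> servo_tool(
  motion=[
    [[0, 0, 0, 0, 0, -0.0003, 1], [0, 0, 0, 0, 0, -0.0003, 1]],
  ],
)

```text
time: 20.8
position: [0.6083, -0.4533, 0.002]
tool_rot: [-0.545, -0.45, 0.545, -0.452]
contact_force: [-0.5, -6.6, -0.5]
finger_gap: 0.0854
```

>>> servo_tool(
  motion=[
    [[0, 0, 0, 0, 0, -0.0002, 1], [0, 0, 0, 0, 0, -0.0002, 1], [0, 0, 0, 0, 0, -0.0002, 1], [0, 0, 0, 0, 0, -0.0002, 1]],
  ],
)

```text
time: 21.2
position: [0.6083, -0.4532, 0.002]
tool_rot: [-0.545, -0.45, 0.545, -0.452]
contact_force: [0.1, -7.7, -0.4]
finger_gap: 0.0853
```

>>> servo_tool(
  motion=[
    [[0, 0, 0, 0, 0, 0, 1], [0, 0, 0, 0, 0, 0, 1], [0, 0, 0, 0, 0, 0, 1], [0, 0, 0, 0, 0, 0, 1], [0, 0, 0, 0, 0, 0, 1], [0, 0, 0, 0, 0, 0, 1], [0, 0, 0, 0, 0, 0, 1], [0, 0, 0, 0, 0, 0, 1]],
  ],
)

```text
time: 22.0
position: [0.6083, -0.4532, 0.002]
tool_rot: [-0.545, -0.45, 0.545, -0.452]
contact_force: [-1.2, -8.0, -0.4]
finger_gap: 0.0855
```

```bash
python3 - <<'E'
from h import *
st()
E
```

```text
t 22.0 b [-0.041  -0.0427] z 0.002 yaw_y-board -90.18 F_b [-8.11 -0.25 -0.38] gap 0.08545219406631864
```

Held at 8 N for over a second. I'll release, back off, lift and check.

>>> servo_tool(
  motion=[
    [[0, 0, 0, 0, 0, 0.001, 1], [0, 0, 0, 0, 0, 0.003, 1], [0, 0, 0, 0, 0, 0.015, 1], [0, 0, 0, 0, 0, 0.04, 1], [0, 0, 0, -0.04, 0, 0.06, 1], [0, 0, 0, -0.09, 0, 0.06, 1], [0, 0, 0, -0.14, 0, 0.06, 1], [0, 0, 0, -0.148, 0, 0.06, 1], [0, 0, 0, -0.148, 0, 0.06, 1], [0, 0, 0, -0.148, 0, 0.06, 1]],
  ],
)

```text
time: 23.0
position: [0.5966, -0.5106, 0.1483]
tool_rot: [0.545, 0.451, -0.544, 0.451]
contact_force: [0.1, 0.3, -0.4]
finger_gap: 0.0854
```

```bash
python3 - <<'E'
from h import *
st();c=cap('wrist','w7');i=cv2.imread('pics/w7.png')
u=np.array([w2px(c,np.r_[b2w(x,y),.008]) for x in(.06,-.04) for y in(-.12,-.08)]);print(u.round(1))
x0,y0=int(u[:,0].min())-10,int(max(0,u[:,1].min()-10));x1,y1=int(u[:,0].max()+25),int(u[:,1].max()+10)
g=i[y0:y1,x0:x1];s=min(800/g.shape[1],600/g.shape[0]);print(x0,y0,s)
cv2.imwrite('pics/w7b.png',cv2.resize(g,None,fx=s,fy=s,interpolation=cv2.INTER_CUBIC))
E
```

```text
t 23.0 b [-0.0996 -0.0418] z 0.1483 yaw_y-board -90.14 F_b [ 0.29 -0.05 -0.43] gap 0.0853636562900887
[[422.5 -22.1]
 [369.  -23. ]
 [413.2 113.8]
 [364.6 113.6]]
354 0 4.878048780487805
```

View pics/w7b.png

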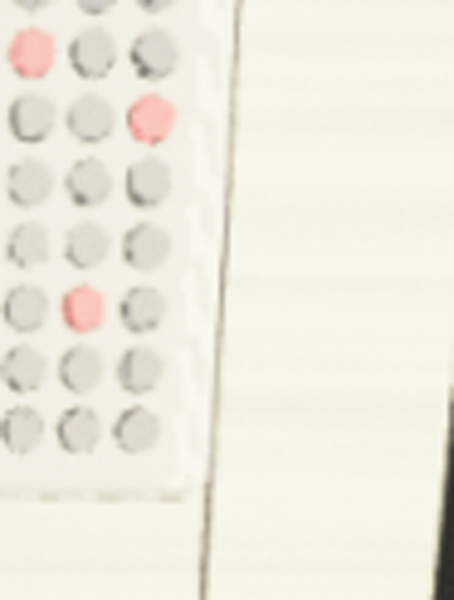

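The leading edge touches the line along its whole visible length, with the line running (240,0)–(205,590) in the crop. I'll check the numbers.

```bash
python3 - <<'E'
from h import *
c=dict(np.load('pics/w7.npz'));s=4.878;f=lambda p,z:w2b(px2w(c,354+(p[0]+.5)/s-.5,(p[1]+.5)/s-.5,z)).round(4)
print('line',f((239,20),.008),f((226,250),.008),f((210,430),.008))
print('wells',f((154,53),.0225),f((147,246),.0225),f((137,430),.0225))
E
```

```text
line [ 0.042  -0.1061] [ 0.0082 -0.106 ] [-0.0196 -0.1051]
wells [ 0.0342 -0.0904] [ 0.0073 -0.0906] [-0.0196 -0.0904]
```

```bash
python3 -c "
from h import *
print(job.sign_off());st()"
```

```text
the job is handed in; nothing more can be done
None
the job is handed in; nothing more can be done
```

The plate is against the fence with its leading edge on the scribed line, and I have handed the job in; no verdict was reported.

- **Squaring:** I pushed the plate onto the strip with two open fingers. The force rose to about 7 N without any further movement, with the edge then about 47 mm short of the line.
- **Sliding:** I slid it along the strip in four pushes, checking its place against the line in wrist pictures between them.
- **Pressing:** I pressed it home at about 8 N, held for over a second. No reading passed 8.2 N. I then backed off and lifted clear.

**Last check, from the wrist picture:**
- **Edge against line:** the wells put the leading edge at board y ≈ -0.1050 m and the line at -0.1051 to -0.1061 m, so the edge is within about 1 mm of it.
- **Squareness:** the plate is parallel to the strip within the reading error.
- **Strip position:** the readings differ slightly. Felt contact puts the face at about x = 56 mm, and the pictures give 54 to 59 mm.

I viewed 12 pictures, two over the budget. I did not measure the bystanders again, but the arm never came near them.

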